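Unlock the folding stay and shut the dark wooden box

TASK

Shut the dark wooden box on the table: take the black grip at the knee of its folding brass lid stay and lift it up and towards the front until the knee has gone past centre and the stay is unlocked, then gently lower the lid until it is fully shut. Leave the white box open with its stay locked.

Things in the scene. Friction and masses are not known exactly. Their poses are not given: they have to be found in the camera images.
- dark_box: Dark wooden box with brass fittings, fixed to the table, 150 (x) x 160 (y) x 90 mm high without lid. Origin: centre of its underside; x to its back, y to its left, z up; the front faces the robot (yaw within 0.22). Lid and stay turn about axes parallel to y. A like white box with steel fittings, also open, stands beside it, left or right, 40 mm or more clear of the dark box's grip.
- dark_pivot (a point): Pivot of the stay's lower arm, at box x -37, z +70 mm, but given level with the grip's centre (y -132), in the air beside the right wall. Axes as dark_box. The stay, on the right (-y) side: lower arm 42 mm from pivot to knee, upper arm 67 mm from knee to a pin on the lid's side. Locked, the knee rests on a stop just behind and below centre, so pushing the lid cannot shut it.
- dark_grip (a point): Centre of the black rubber grip at the knee: level rod along box y, diameter 16, length 40 mm; 52 mm out from the right wall and the lid's side, about 100 mm above the table. It moves on a circle of 42 mm radius about dark_pivot; at the start it lies up and back of it at 46 degrees. Turned up and forward it passes centre after about 0.16 rad; 0.45 rad unlocks it well.
- dark_edge (a point): Middle of the free (front) edge of the dark box's lid, on its outer face, 150 mm from the hinge axis (box x +75, z +90 mm). Lid 150 x 160 x 12 mm. Starts 50 degrees open, outer face up and back, edge 213 mm above the table; 102 mm when shut. Stiff hinge: unlocked, the lid stays where left; 2 to 4 N on the edge lowers it and the stay folds by itself, knee going forward and down.
- dark_lid (a joint): Lid of the dark box, rad: 0 at the start (50 degrees open), grows as it is lowered, 0.873 fully shut.
- dark_knee (a joint): Knee of the dark box's stay, rad: 0 locked against its stop, 0.25 with both arms in line (centre), more when unlocked and folding.
- white_knee (a joint): Knee of the white box's stay, same sense: 0 locked. To be left locked.

How it is judged:
By the outcome, as a careful person would: the job done as asked, in the order asked, and still so for the second after the job is handed in, with the robot touching nothing.
It also fails if it takes over 48 s, if anything falls off the work surface, if the arm or the gripper's body presses on something with over 40 N, if the wrist force passes 120 N, or if a joint passes its speed limit or range.

ROBOT

A 6-joint arm with a two-finger parallel gripper is mounted at the origin on the work surface; the furniture and walls round the work are solid. World frame = base frame: x ahead of the robot, y to its left, z up, the work surface at z = 0. Lengths are in m, angles in rad, forces in N, time in s.
With the tool pointing down it reaches from about 0.375 to 0.9 m from the base axis. Payload 3.1 kg.
Tool frame: the origin (TCP) lies at the very end of the fingers, on their centre line; the grasp point (between the pads) lies 19 mm behind it (hold_point_z is the distance from the TCP to the grasp point, in m); x points along the fingers, y is the direction in which the jaws open and shut, and the axes are right-handed (so a half turn about x gives the same grasp; the last joint's range is limited). The gripper opens to 87 mm and grips with 3 to 60 N. Pads are 19 mm wide; open, the fingers measure 117 mm over their backs; the gripper's body (75 mm by 190 mm) begins 51 mm behind the grasp point.
Start: joints at [1.081, 0.527, 1.433, -0, 1.181, -0.178], TCP at [0.191, 0.595, 0.223] pointing down, gripper open.
Joint ranges: [-3.08, 3.08], [-0.75, 2.2], [0.22, 2.44], [-1.43, 4.57], [0, 2.65], [-2.85, 2.85]. Speed limits (rad/s): [2.79, 2.79, 3.14, 3.14, 3.14, 3.14].

INTERFACE

Orientations are given as a unit quaternion [x, y, z, w].
In Python, from rig import * gives the robot as it stands.
- The arm moves only by the tool send_rows, never from a script. Its argument "steps" is a list that holds one entry, the list of rows, each a list of 6 numbers: the shift along the tool's x, y, z in cm, then the turn, a rotation vector about the tool's x, y, z in units of 6 degrees (1.0 is 6 degrees). In form: [[[x, y, z, wx, wy, wz], ...]]. A call has 1 to 8 rows; each row shifts and turns the pose as measured when the row begins, along the tool's axes as they then stand; what a row does not reach is not made up. A row lasts 1/12 s, in which the tool goes at most 41.7 mm and 7.16 degrees, less where a joint would pass 70% of its speed; a pose out of reach is approached as far as the arm can. A call is refused whole if a number of a shift passes 4.17 or a number of a turn 1, either way. A call with a gripper value outside its range is refused whole. "gripper" is the closure, from 0 (fully open) to 1 (shut), set as the call begins (left out, the last holds). The fingers move at their own pace and stop on an object; "force" is the grip in N (left out, the last holds). Time passes only in rows, so rows that do not move let the fingers close. It gives the time, the measured TCP pose, the force and the opening at its end, in the units of the state.
- get_obs(): the state, without advancing time (a new reading comes with each control period).
- camera(name): name is "scene" or "top"; returns (picture, depth): 400x640x3 uint8, red, green, blue; 400x640 float32, m along the optical axis (not along the pixel's ray), 0 where there is no reading.
- camera_params(name): a dict with "intrinsics" (3x3 intrinsics, pixels), "position" and "attitude" of the camera in the world. Camera axes: x right, y down, z forward; pixel columns grow to the right and rows downward; lengths in m; the calibration is good to about 2 mm. A picture is of the moment at which its call begins. camera_params takes no time and is no camera call.
- hand_in(): hands the job in, once; it reports no verdict.
The state is a dict: "time": time; "q": joint angles; "joint_velocities": joint speeds; "joint_torque": joint torques, N m; "position": TCP position; "tool_rot": TCP orientation; "ft_force": force on the tool from outside, world axes, zero at the start; "moment": the same for the moment, N m; "grip_width": finger opening in m.
Only numpy, scipy, OpenCV 4.12 (cv2) and the standard library are available. Lean on these libraries where they do the work, as an engineer would, in place of code of your own. Each camera call takes 0.05 s, during which the arm holds its last target.

## Working session

There is one attempt and no reset: what is moved stays moved. The work goes in short steps, Python scripts to look and compute and a tool call to move; the robot and the scene stay as the last step left them, time stands still between calls to the robot, and variables do not carry over. Pictures are saved under pics/ and viewed, and the job is handed in when it is done.

Besides the shell and the picture viewer there is one more tool, called in YAML: its name, and indented under it one key for each argument. send_rows: Moves the arm, as the interface text tells. Its arguments: {"type":"object","properties":{"steps":{"type":"array"},"gripper":{"type":"number"},"force":{"type":"number"}},"required":["steps"]}

```bash
mkdir -p pics; ls; python3 - <<'E'
from rig import *
import cv2,numpy as np
o=get_obs();print(o)
for n in("scene","top"):
    p,d=camera(n);np.savez(f"pics/{n}0.npz",p=p,d=d);cv2.imwrite(f"pics/{n}0.png",p[:,:,::-1]);print(n,camera_params(n))
E
```

```text
pics
{'time': 0.0, 'q': array([ 1.08153253e+00,  5.28466033e-01,  1.43390040e+00, -1.76875078e-05,
        1.18139637e+00, -1.78528649e-01]), 'joint_velocities': array([ 0.00199926,  0.00169718,  0.00167871, -0.00056065,  0.00129065,
       -0.00074844]), 'joint_torque': array([ 6.67779568e-04, -4.40044713e+01, -1.76595962e+01,  6.33548666e-02,
        5.80525026e-02, -1.47984233e-04]), 'position': array([0.19074261, 0.59441208, 0.22157233]), 'tool_rot': array([ 0.1086908 ,  0.69883543, -0.11014438,  0.69834345]), 'ft_force': array([ 0.16210429,  0.07496181, -0.1637788 ]), 'moment': array([-0.01461304,  0.07021504,  0.01554732]), 'grip_width': 0.08684688524049504}
scene {'intrinsics': array([[431.38256992,   0.        , 322.39395319],
       [  0.        , 431.38256992, 200.95293312],
       [  0.        ,   0.        ,   1.        ]]), 'position': array([-0.15509862, -0.50676501,  0.92905224]), 'attitude': array([ 0.8275905 , -0.38533963,  0.17609828, -0.36823461])}
top {'intrinsics': array([[453.74010375,   0.        , 318.35194031],
       [  0.        , 453.74010375, 198.60111678],
       [  0.        ,   0.        ,   1.        ]]), 'position': array([0.28981434, 0.05709472, 1.21966355]), 'attitude': array([ 0.71277348, -0.69502708,  0.06695174, -0.06639867])}
```

View pics/scene0.png

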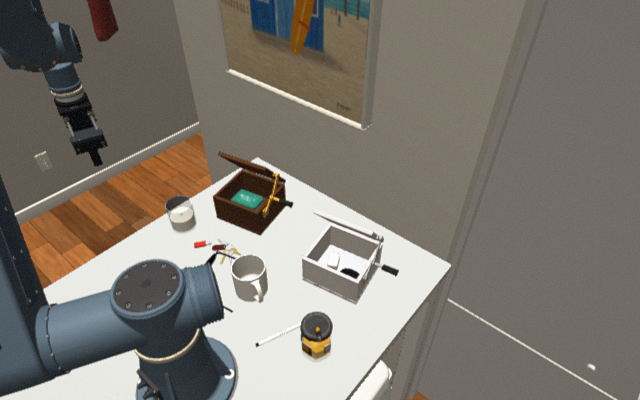

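View pics/top0.png

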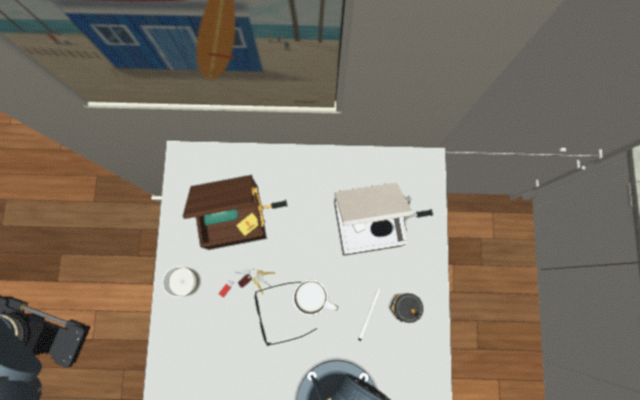

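The top view shows the dark box at about (230,212) with its grip at (279,204), and the white box to its right with its grip at (424,213). In the scene view the dark grip is at about (286,204). Next I'll measure.

```bash
cat > h.py <<'E'
import numpy as np,cv2
from scipy.spatial.transform import Rotation as R
from rig import *
def ray(n,uv):
    c=camera_params(n);K=c["intrinsics"];A=R.from_quat(c["attitude"]).as_matrix()
    return c["position"],A@np.linalg.inv(K)@np.array([uv[0],uv[1],1.])
def plane(n,uv,z):
    p,d=ray(n,uv);return p+d*(z-p[2])/d[2]
def dep(n,uv,d): 
    p,r=ray(n,uv);return p+r*d
def tri(a,b):
    p,d=ray("scene",a);q,e=ray("top",b);d/=np.linalg.norm(d);e/=np.linalg.norm(e)
    s=np.linalg.lstsq(np.c_[d,-e],q-p,rcond=None)[0];x=p+d*s[0];y=q+e*s[1]
    return (x+y)/2,np.linalg.norm(x-y)
def pix(n,P):
    c=camera_params(n);A=R.from_quat(c["attitude"]).as_matrix();v=c["intrinsics"]@(A.T@(np.array(P)-c["position"]));return v[:2]/v[2]
E
python3 - <<'E'
import cv2,numpy as np
for n,(x0,y0,x1,y1) in dict(scene=(200,140,320,240),top=(170,165,300,260)).items():
    p=np.load(f"pics/{n}0.npz")["p"][y0:y1,x0:x1,::-1]
    cv2.imwrite(f"pics/{n}0c.png",cv2.resize(p,None,fx=6,fy=6,interpolation=cv2.INTER_CUBIC))
E
```

```text
(no output)
```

View pics/scene0c.png

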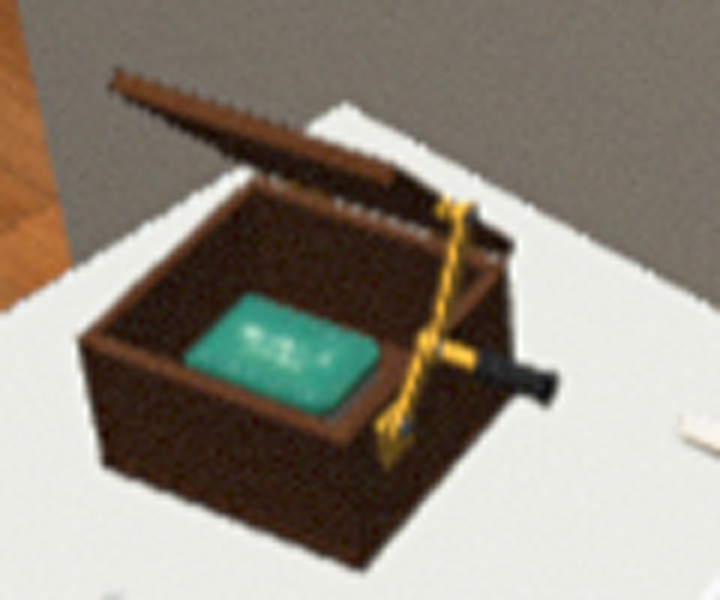

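View pics/top0c.png

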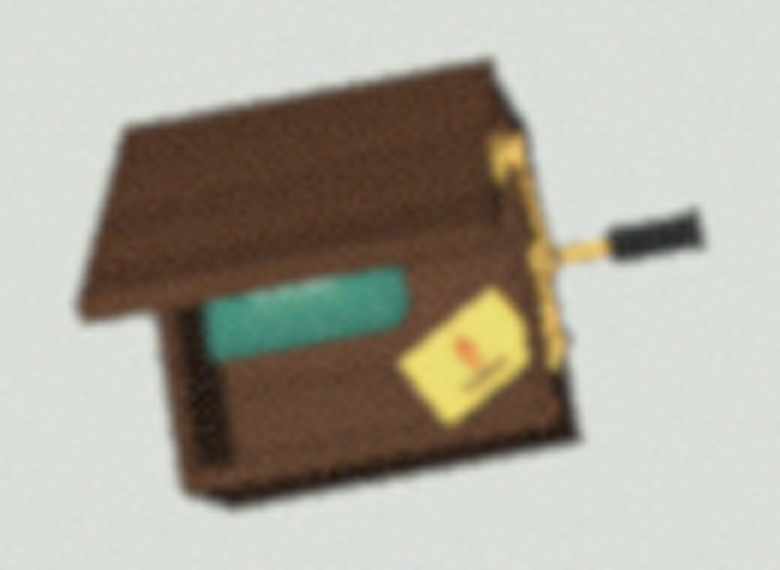

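```bash
python3 - <<'E'
from h import *
S=lambda x,y:(200+x/6-.4,140+y/6-.4); T=lambda x,y:(170+x/6-.4,165+y/6-.4)
pr=lambda n,v:print(n,np.round(v,4))
for n,f,pt,z in [("FRb s","scene",S(362,570),0),("FLb s","scene",S(105,465),0),("FRb t","top",T(578,437),0),("FLb t","top",T(232,505),0),("FRr s","scene",S(345,440),.09),("FLr s","scene",S(82,342),.09),("BRr s","scene",S(505,265),.09),
 ("FLr t","top",T(185,490),.09)]:
    pr(n,plane(f,pt,z))
for n,a,b in [("grip tip",S(553,387),T(698,228)),("grip in",S(480,362),T(612,243)),("edgeFR",S(392,180),T(560,0))][:2]:
    x,e=tri(a,b);pr(n,x);print(e)
d={n:np.load(f"pics/{n}0.npz")["d"] for n in("scene","top")}
for nm,a,b in [("mid",S(515,373),T(655,235))]:
    for n,q in(("scene",a),("top",b)):
        pr(nm+n,dep(n,q,d[n][int(round(q[1])),int(round(q[0]))]))
E
```

```text
FRb s [0.4116 0.1986 0.    ]
FLb s [0.3781 0.3535 0.    ]
FRb t [0.413  0.1975 0.    ]
FLb t [0.3787 0.3504 0.    ]
FRr s [0.4104 0.1974 0.09  ]
FLr s [0.3756 0.3464 0.09  ]
BRr s [0.5528 0.2296 0.09  ]
FLr t [0.3778 0.3486 0.09  ]
grip tip [0.4917 0.1395 0.1014]
0.0009411028813403204
grip in [0.4827 0.1762 0.1027]
0.002925018424668586
midscene [0.4829 0.155  0.1075]
midtop [0.487  0.1572 0.1063]
```

```bash
cat >> h.py <<'E'
YAW=.217; C=np.array([.468,.2907,0]); B=R.from_euler('z',YAW).as_matrix()
def W(x,y,z): return C+B@np.array([x,y,z])
def ori(a,y):  # approach, jaw axis (box frame)
    a=B@np.array(a,float);a/=np.linalg.norm(a);y=B@np.array(y,float);y-=a*(a@y);y/=np.linalg.norm(y)
    return np.c_[a,y,np.cross(a,y)]
def delta(P,M,o=None):
    o=o or get_obs();r=R.from_quat(o["tool_rot"]);
    sh=r.inv().apply(P-o["position"])*100; rv=(r.inv()*R.from_matrix(M)).as_rotvec(degrees=True)/6
    print("t %.2f"%o["time"],"pos",o["position"].round(4),"F",o["ft_force"].round(1),"w %.3f"%o["grip_width"],"| shift cm",sh.round(2),"rot",rv.round(2), "| world d", (P-o["position"]).round(4))
    return sh,rv
t25=np.radians(25)
G=ori([0,np.sin(t25),-np.cos(t25)],[1,0,0])
GRIP=W(-.0078,-.132,.1002)
E
python3 - <<'E'
from h import *
r=R.from_quat(get_obs()["tool_rot"]).as_matrix();print(r.round(3))
print(GRIP)
for s in(1,-1):
    M=ori([0,np.sin(t25),-np.cos(t25)],[s,0,0]);delta(GRIP-M[:,0]*.10,M)
p=np.load("pics/top0.npz")["p"][270:400,0:120,::-1];a=cv2.resize(p,None,fx=4,fy=4)
p=np.load("pics/scene0.npz")["p"][0:200,0:140,::-1];b=cv2.resize(p,None,fx=2.6,fy=2.6)
b=b[:520];a=a[:520];cv2.imwrite("pics/g.png",np.hstack([a,b[:a.shape[0]]])[:, :800])
E
```

```text
[[-0.001  0.306  0.952]
 [-0.002  0.952 -0.306]
 [-1.    -0.002 -0.   ]]
[0.48880265 0.16011635 0.1002    ]
t 0.10 pos [0.1908 0.5945 0.2217] F [ 1.   0.5 -0.7] w 0.087 | shift cm [  3.14 -35.89  43.79] rot [9.79 3.79 2.19] | world d [ 0.3071 -0.4756 -0.0308]
t 0.10 pos [0.1908 0.5945 0.2217] F [ 1.   0.5 -0.7] w 0.087 | shift cm [  3.14 -35.89  43.79] rot [-19.67  -2.53   4.37] | world d [ 0.3071 -0.4756 -0.0308]
```

View pics/g.png

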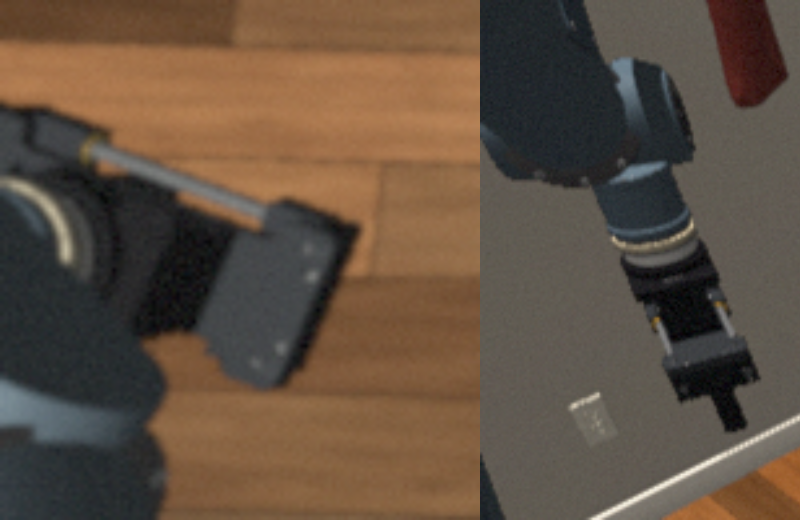

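The crop shows the gripper's body is long in the jaw direction, tool y. With the jaws along box x it will clear the lid's side. I'll raise the tool and travel across.

send_rows:
  steps:
    - [[-3, 0, 0, 0, 0, 0], [-3.5, 0, 0, 0, 0, 0], [-3.5, -1, 1.2, 0, 0, 0], [-3, -2, 2.5, 0, 0, 0], [0, -2.25, 2.75, 0, 0, 0], [0, -2.25, 2.75, 0, 0, 0], [0, -2.25, 2.75, 0, 0, 0], [0, -2.25, 2.75, 0, 0, 0]]
  gripper: 0
  force: 25

```text
time: 0.77
position: [0.2931, 0.4346, 0.3525]
tool_rot: [0.102, 0.7, -0.109, 0.698]
ft_force: [0.7, -0.2, 0.0]
grip_width: 0.087
```

send_rows:
  steps:
    - [[0, -2.25, 2.75, 0, 0, 0], [0, -2.25, 2.75, 0, 0, 0], [0, -2.25, 2.75, 0, 0, 0], [0, -2.25, 2.75, 0, 0, 0], [0, -2.25, 2.75, 0, 0, 0], [0, -2.25, 2.75, 0, 0, 0], [0, -2.25, 2.75, 0, 0, 0], [0, 0, 0, 0, 0, 0]]

```text
time: 1.43
position: [0.4365, 0.2111, 0.352]
tool_rot: [0.101, 0.7, -0.111, 0.698]
ft_force: [0.3, 0.3, -0.2]
grip_width: 0.0872
```

```bash
python3 - <<'E'
from h import *
delta(GRIP-G[:,0]*.15,G);print(get_obs()["q"])
E
```

```text
t 1.43 pos [0.4365 0.2111 0.352 ] F [ 0.3  0.3 -0.2] w 0.087 | shift cm [11.69 -8.65  9.67] rot [9.85 3.83 2.32] | world d [ 0.0659 -0.1129 -0.1158]
[ 0.22690238  0.19892817  1.58172508 -0.01178271  1.36984601 -1.03942073]
```

send_rows:
  steps:
    - [[0, -2.2, 2.4, 0, 0, 0], [0, -2.2, 2.4, 0, 0, 0], [0, -2.2, 2.4, 0, 0, 0], [0, -2.2, 2.4, 0, 0, 0], [0, 0, 0, 0.98, 0.38, 0.23], [0, 0, 0, 0.98, 0.38, 0.23], [0, 0, 0, 0.98, 0.38, 0.23], [0, 0, 0, 0.98, 0.38, 0.23]]

```text
time: 2.1
position: [0.5023, 0.0938, 0.3498]
tool_rot: [0.291, 0.712, -0.215, 0.602]
ft_force: [-0.3, 0.8, -0.8]
grip_width: 0.0869
```

send_rows:
  steps:
    - [[0, 0, 0, 0.98, 0.38, 0.23], [0, 0, 0, 0.98, 0.38, 0.23], [0, 0, 0, 0.98, 0.38, 0.23], [0, 0, 0, 0.98, 0.38, 0.23], [0, 0, 0, 0.98, 0.38, 0.23], [0, 0, 0, 0.98, 0.38, 0.23], [0, 0, 0, 0, 0, 0], [0, 0, 0, 0, 0, 0]]

```text
time: 2.77
position: [0.501, 0.0949, 0.3462]
tool_rot: [0.542, 0.654, -0.349, 0.397]
ft_force: [-0.0, 0.4, -0.4]
grip_width: 0.0869
```

```bash
python3 - <<'E'
from h import *
delta(GRIP-G[:,0]*.10,G);print(get_obs()["q"])
E
```

```text
t 2.77 pos [0.501  0.0949 0.3462] F [-0.   0.4 -0.4] w 0.087 | shift cm [15.    0.52  4.7 ] rot [-0.51 -0.21  0.04] | world d [-0.0031  0.024  -0.1554]
[-0.27941021  0.30124884  1.54294022  0.39813487  1.53485796 -0.50630676]
```

send_rows:
  steps:
    - [[0, 0.25, 2.3, -0.5, -0.2, 0], [0, 0.25, 2.3, 0, 0, 0], [3, 0, 0, 0, 0, 0], [3, 0, 0, 0, 0, 0], [3, 0, 0, 0, 0, 0], [3, 0, 0, 0, 0, 0], [2.5, 0, 0, 0, 0, 0], [0, 0, 0, 0, 0, 0]]

```text
time: 3.43
position: [0.5039, 0.1165, 0.1915]
tool_rot: [0.519, 0.66, -0.33, 0.431]
ft_force: [-1.0, -0.5, -0.4]
grip_width: 0.087
```

```bash
python3 - <<'E'
from h import *
for n,(x0,y0,x1,y1) in dict(scene=(200,100,350,240),top=(170,130,330,260)).items():
    p=camera(n)[0];cv2.imwrite(f"pics/{n}1.png",cv2.resize(p[y0:y1,x0:x1,::-1],None,fx=4,fy=4))
delta(GRIP-G[:,0]*.10,G);delta(GRIP+G[:,0]*.019,G)
E
```

```text
t 3.53 pos [0.5071 0.115  0.1948] F [ 0.3  0.3 -0. ] w 0.087 | shift cm [ 0.59 -0.81 -0.39] rot [ 0.31  0.16 -0.05] | world d [-0.0092  0.0039 -0.004 ]
t 3.53 pos [0.5071 0.115  0.1948] F [ 0.3  0.3 -0. ] w 0.087 | shift cm [12.49 -0.87 -0.59] rot [ 0.31  0.16 -0.05] | world d [-0.0201  0.053  -0.1118]
```

View pics/scene1.png

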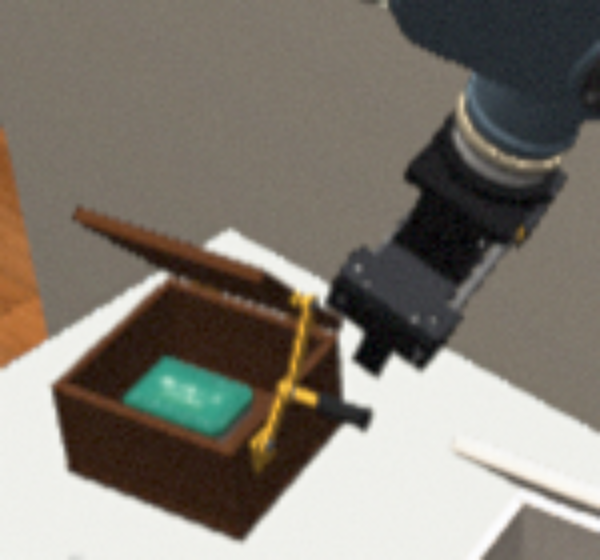

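View pics/top1.png

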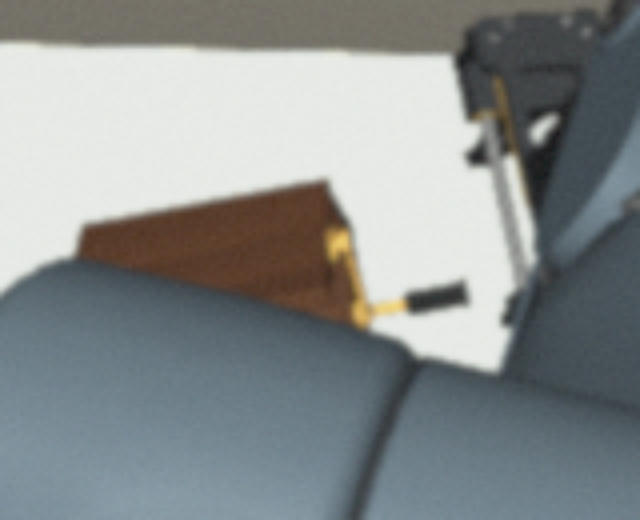

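The scene view shows the fingers just above and behind the grip, aligned with it. The top view shows the grip at about (437,297) in the crop, between the jaws. I'll correct the offset and descend.

send_rows:
  steps:
    - [[0.5, -0.8, -0.4, 0.3, 0.15, -0.05], [0, 0, 0, 0, 0, 0], [1.7, 0, 0, 0, 0, 0], [1.7, 0, 0, 0, 0, 0], [1.7, 0, 0, 0, 0, 0], [1.7, 0, 0, 0, 0, 0], [0, 0, 0, 0, 0, 0], [0, 0, 0, 0, 0, 0]]

```text
time: 4.2
position: [0.5033, 0.1426, 0.1394]
tool_rot: [0.533, 0.649, -0.331, 0.429]
ft_force: [0.3, 0.1, -0.5]
grip_width: 0.0869
```

```bash
python3 - <<'E'
from h import *
delta(GRIP+G[:,0]*.019,G)
E
```

```text
t 4.20 pos [0.5033 0.1426 0.1394] F [ 0.3  0.1 -0.5] w 0.087 | shift cm [ 6.28 -1.2  -0.26] rot [ 0.08  0.11 -0.25] | world d [-0.0162  0.0254 -0.0564]
```

send_rows:
  steps:
    - [[1, -0.8, -0.3, 0, 0.1, -0.25], [1, -0.4, 0, 0, 0, 0], [1, 0, 0, 0, 0, 0], [1, 0, 0, 0, 0, 0], [1, 0, 0, 0, 0, 0], [1, 0, 0, 0, 0, 0], [0, 0, 0, 0, 0, 0], [0, 0, 0, 0, 0, 0]]

```text
time: 4.87
position: [0.4898, 0.1671, 0.0863]
tool_rot: [0.528, 0.657, -0.332, 0.424]
ft_force: [-0.8, 0.6, 0.3]
grip_width: 0.0867
```

```bash
python3 - <<'E'
from h import *
delta(GRIP+G[:,0]*.019,G)
p=camera("scene")[0];cv2.imwrite(f"pics/scene2.png",cv2.resize(p[120:230,220:340,::-1],None,fx=5,fy=5))
p=camera("top")[0];cv2.imwrite(f"pics/top2.png",cv2.resize(p[130:260,200:330,::-1],None,fx=4,fy=4))
E
```

```text
t 4.87 pos [0.4898 0.1671 0.0863] F [-0.8  0.6  0.3] w 0.087 | shift cm [ 0.36 -0.25  0.01] rot [ 0.1   0.03 -0.07] | world d [-0.0027  0.0008 -0.0033]
```

View pics/scene2.png

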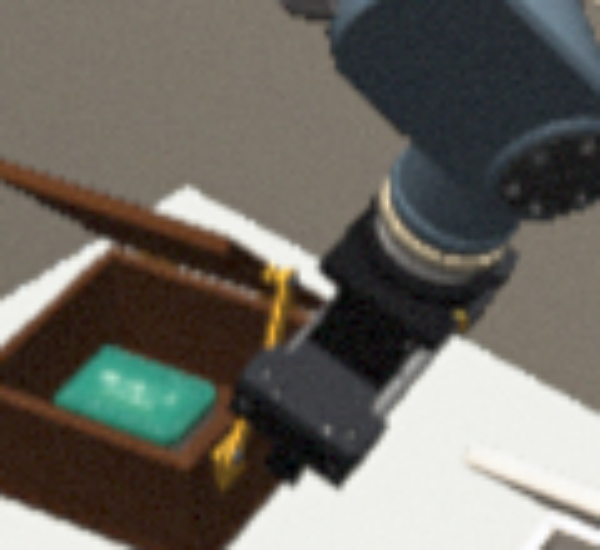

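The fingers are now around the grip, which the gripper hides. The measured residual is about 3 mm. I'll close.

send_rows:
  steps:
    - [[0.3, -0.25, 0, 0, 0, 0], [0, 0, 0, 0, 0, 0]]

```text
time: 5.13
position: [0.4876, 0.1675, 0.0841]
tool_rot: [0.528, 0.656, -0.332, 0.425]
ft_force: [-0.7, -0.4, -0.4]
grip_width: 0.0872
```

send_rows:
  steps:
    - [[0, 0, 0, 0, 0, 0], [0, 0, 0, 0, 0, 0], [0, 0, 0, 0, 0, 0], [0, 0, 0, 0, 0, 0], [0, 0, 0, 0, 0, 0], [0, 0, 0, 0, 0, 0], [0, 0, 0, 0, 0, 0], [0, 0, 0, 0, 0, 0]]
  gripper: 1
  force: 20

```text
time: 5.8
position: [0.4886, 0.1669, 0.0852]
tool_rot: [0.529, 0.655, -0.332, 0.425]
ft_force: [0.9, 0.3, -0.2]
grip_width: 0.0419
```

```bash
python3 - <<'E'
from h import *
delta(GRIP+G[:,0]*.019,G)
o=get_obs();hp=o["position"]-R.from_quat(o["tool_rot"]).as_matrix()[:,0]*.019
print("hold pt box",B.T@(hp-C))
for th in (.15,.3,.45,.55):
    a=np.radians(46)+th; P=W(-.037+.042*np.cos(a),-.132,.07+.042*np.sin(a)); 
    r=R.from_quat(o["tool_rot"]); print(th,(r.inv().apply(P-GRIP)*100).round(2))
E
```

```text
t 5.80 pos [0.4886 0.1669 0.0852] F [ 0.9  0.3 -0.2] w 0.042 | shift cm [ 0.26 -0.13 -0.03] rot [ 0.11  0.05 -0.11] | world d [-0.0015  0.0011 -0.0023]
hold pt box [-0.00677875 -0.13328034  0.10249053]
0.15 [-0.37 -0.48 -0.17]
0.3 [-0.67 -1.01 -0.32]
0.45 [-0.9  -1.59 -0.42]
0.55 [-1.   -1.99 -0.48]
```

send_rows:
  steps:
    - [[0, 0, 0, 0, 0, 0], [0, 0, 0, 0, 0, 0], [0, 0, 0, 0, 0, 0], [0, 0, 0, 0, 0, 0], [0, 0, 0, 0, 0, 0], [0, 0, 0, 0, 0, 0], [0, 0, 0, 0, 0, 0]]

```text
time: 6.38
position: [0.484, 0.1663, 0.0849]
tool_rot: [0.526, 0.658, -0.333, 0.424]
ft_force: [0.3, -0.6, 0.8]
grip_width: 0.0152
```

The grip is held, with the opening at 15.2 mm. I'll lift it along the arc.

send_rows:
  steps:
    - [[-0.2, -0.25, -0.1, 0, 0, 0], [-0.2, -0.25, -0.1, 0, 0, 0], [-0.2, -0.25, -0.1, 0, 0, 0], [0, 0, 0, 0, 0, 0]]
  force: 30

```text
time: 6.72
position: [0.4788, 0.1652, 0.0904]
tool_rot: [0.527, 0.656, -0.333, 0.425]
ft_force: [1.3, 1.8, -3.2]
grip_width: 0.0152
```

```bash
cat >> h.py <<'E'
def hold():
    o=get_obs();hp=o["position"]-R.from_quat(o["tool_rot"]).as_matrix()[:,0]*.019
    b=B.T@(hp-C);v=b-np.array([-.037,-.132,.07]);print("hold box",b.round(4),"ang",np.degrees(np.arctan2(v[2],v[0])).round(1),"r",np.hypot(v[0],v[2]).round(4),"F",(B.T@o["ft_force"]).round(1),"w",o["grip_width"].round(4),o["time"])
E
python3 -c "
from h import *
hold()"
```

```text
Traceback (most recent call last):
  File "h.py", line 32, in hold
    b=B.T@(hp-C);v=b-np.array([-.037,-.132,.07]);print("hold box",b.round(4),"ang",np.degrees(np.arctan2(v[2],v[0])).round(1),"r",np.hypot(v[0],v[2]).round(4),"F",(B.T@o["ft_force"]).round(1),"w",o["grip_width"].round(4),o["time"])
                                                                                                                                                                                                    ^^^^^^^^^^^^^^^^^^^^^
AttributeError: 'float' object has no attribute 'round'
```

```bash
sed -i 's/o\["grip_width"\].round(4)/round(o["grip_width"],4)/' h.py
python3 -c "
from h import *
hold()"
```

```text
hold box [-0.0166 -0.1328  0.1077] ang 61.6 r 0.0429 F [ 1.7  1.5 -3.2] w 0.0152 6.7167
```

send_rows:
  steps:
    - [[-0.12, -0.25, -0.07, 0, 0, 0], [-0.1, -0.25, -0.06, 0, 0, 0], [-0.08, -0.25, -0.05, 0, 0, 0], [-0.06, -0.25, -0.05, 0, 0, 0], [0, 0, 0, 0, 0, 0]]

```text
time: 7.13
position: [0.4726, 0.1638, 0.0954]
tool_rot: [0.53, 0.653, -0.331, 0.427]
ft_force: [0.5, 2.3, -6.8]
grip_width: 0.0147
```

```bash
python3 -c "
from h import *
hold()
p=camera('scene')[0];cv2.imwrite('pics/scene3.png',cv2.resize(p[120:230,200:320,::-1],None,fx=5,fy=5))"
```

```text
hold box [-0.0232 -0.1328  0.1127] ang 72.1 r 0.0449 F [ 1.   2.1 -6.8] w 0.0147 7.1333
```

View pics/scene3.png

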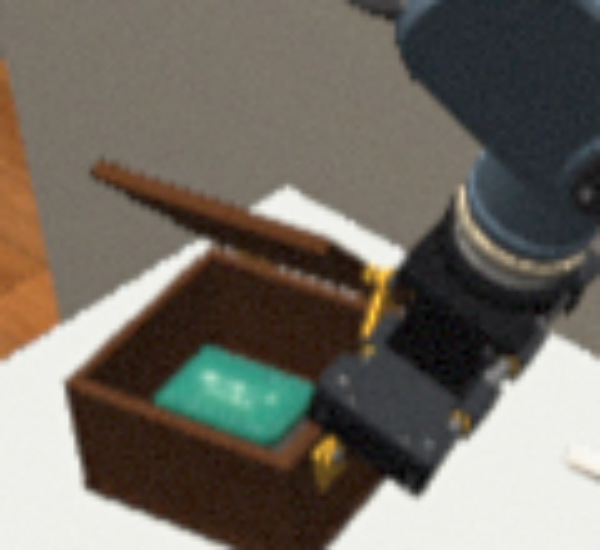

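The stay has moved, and the grip is at about 72°. I pulled slightly too high, since the radius reads 45 mm instead of 42 mm. I'll go further forward and a little less up.

send_rows:
  steps:
    - [[0.05, -0.25, 0.03, 0, 0, 0], [0.05, -0.25, 0.03, 0, 0, 0], [0.05, -0.25, 0.03, 0, 0, 0], [0.05, -0.2, 0.03, 0, 0, 0], [0, 0, 0, 0, 0, 0]]

```text
time: 7.6
position: [0.4718, 0.1637, 0.096]
tool_rot: [0.537, 0.649, -0.327, 0.43]
ft_force: [0.7, 2.8, -10.3]
grip_width: 0.015
```

```bash
python3 -c "
from h import *
hold()
p=camera('scene')[0];cv2.imwrite('pics/scene4.png',cv2.resize(p[120:230,200:320,::-1],None,fx=5,fy=5))"
```

```text
hold box [-0.0244 -0.1328  0.1133] ang 73.7 r 0.0451 F [  1.3   2.6 -10.3] w 0.015 7.6
```

View pics/scene4.png

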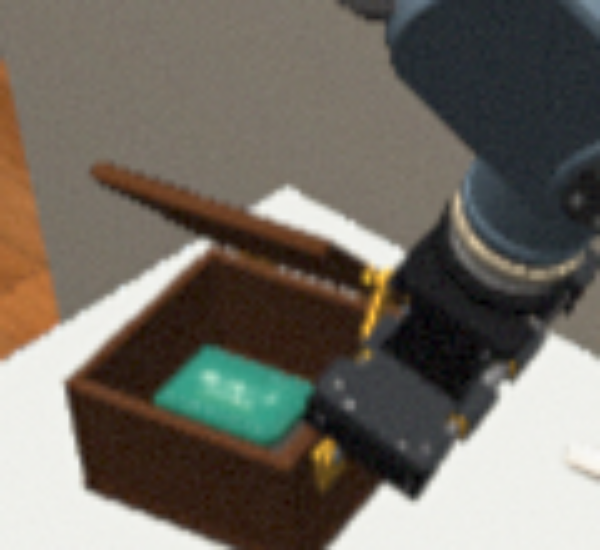

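```bash
python3 -c "
from h import *
o=get_obs();delta(GRIP,G);print(B.T@o['moment'],o['q'],o['joint_torque'])
r=R.from_quat(o['tool_rot']);M=R.from_matrix(G)
print('rot since G, box frame deg',B.T@(r*M.inv()).as_rotvec(degrees=True))"
```

```text
t 7.65 pos [0.4717 0.1637 0.0959] F [ 3.5  3.2 -6.5] w 0.015 | shift cm [-0.63  1.61  0.49] rot [ 0.11  0.05 -0.34] | world d [ 0.0171 -0.0035  0.0043]
[-0.31882443 -0.68294825 -0.1787032 ] [-0.15334843  0.60954745  1.89680367  0.5653275   0.84871797 -0.79775536] [ -1.4678818  -39.67550039  -6.40586346   0.36842787   1.86646208
   0.16120965]
rot since G, box frame deg [-0.323288   -2.11792351 -0.28346601]
```

send_rows:
  steps:
    - [[0, -0.2, 0, -0.35, 0, 0.75], [0, -0.2, 0, -0.35, 0, 0.75], [0, -0.2, 0, -0.35, 0, 0.75], [0, -0.2, 0, -0.35, 0, 0.75], [0, -0.1, 0, 0, 0, 0], [0, 0, 0, 0, 0, 0]]
  force: 20

```text
time: 8.15
position: [0.4667, 0.1627, 0.0996]
tool_rot: [0.594, 0.588, -0.215, 0.505]
ft_force: [1.2, 4.4, -10.2]
grip_width: 0.0153
```

```bash
python3 -c "
from h import *
hold()
o=get_obs();r=R.from_quat(o['tool_rot']);M=R.from_matrix(G);print(B.T@o['moment'])
print('rot since G, box frame deg',B.T@(r*M.inv()).as_rotvec(degrees=True))"
```

```text
hold box [-0.0348 -0.1328  0.1157] ang 87.2 r 0.0458 F [  2.1   4.  -10.2] w 0.0153 8.15
[-0.57584973  0.21232902 -0.02716442]
rot since G, box frame deg [ 6.63916964e-02 -2.03343620e+01 -1.94703674e-02]
```

The grip is at about 85° now, roughly 0.7 rad from the start and well past centre. I'll release, back off and look.

send_rows:
  steps:
    - [[0, 0, 0, 0, 0, 0], [0, 0, 0, 0, 0, 0], [0, 0, 0, 0, 0, 0], [0, 0, 0, 0, 0, 0], [0, 0, 0, 0, 0, 0], [0, 0, 0, 0, 0, 0], [0, 0, 0, 0, 0, 0], [0, 0, 0, 0, 0, 0]]
  gripper: 0

```text
time: 8.82
position: [0.4658, 0.164, 0.1007]
tool_rot: [0.593, 0.59, -0.213, 0.505]
ft_force: [0.1, -0.4, -1.1]
grip_width: 0.0605
```

send_rows:
  steps:
    - [[0, 0, 0, 0, 0, 0], [0, 0, 0, 0, 0, 0], [-1.5, 0, 0, 0, 0, 0], [-2.5, 0, 0, 0, 0, 0], [-3, 0, 0, 0, 0, 0], [-3, 0, 0, 0, 0, 0], [-3, 0, 0, 0, 0, 0], [0, 0, 0, 0, 0, 0]]

```text
time: 9.48
position: [0.4357, 0.0993, 0.2129]
tool_rot: [0.591, 0.594, -0.215, 0.502]
ft_force: [1.4, -0.0, 0.3]
grip_width: 0.0869
```

```bash
python3 -c "
from h import *
hold()
p,d=camera('scene');np.savez('pics/s5.npz',p=p,d=d);cv2.imwrite('pics/scene5.png',cv2.resize(p[120:240,200:330,::-1],None,fx=5,fy=5))"
```

```text
hold box [-0.0785 -0.1881  0.229 ] ang 104.6 r 0.1644 F [ 1.4 -0.3  0.3] w 0.0869 9.4833
```

View pics/scene5.png

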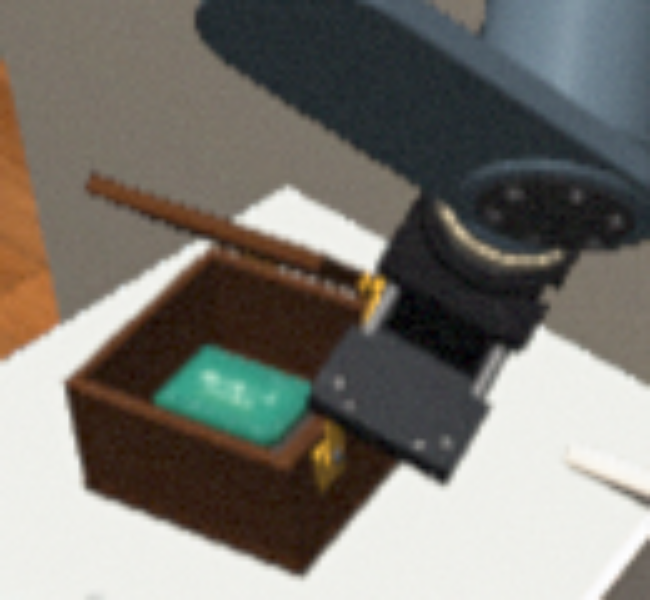

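The lid has dropped slightly, so the stay is free. The gripper still hides the grip. I'll retract and turn the tool to point straight down.

send_rows:
  steps:
    - [[-3, 0, 0, 0, 0, 0], [-3, 0, 0, 0, 0, 0], [-3, 0, 0, 0, 0, 0], [-3, 0, 0, 0, 0, 0], [0, 0, 0, 0, 0, 0]]
  gripper: 1

```text
time: 9.95
position: [0.408, 0.0429, 0.3125]
tool_rot: [0.59, 0.599, -0.216, 0.496]
ft_force: [0.9, 0.5, -0.8]
grip_width: 0.0613
```

```bash
cat >> h.py <<'E'
PD=ori([0,0,-1],[1,0,0])
E
python3 -c "
from h import *
delta(W(.01,0,.28),PD);print(get_obs()['q'])
for n in ('scene','top'):
  p,d=camera(n);np.savez('pics/%s6.npz'%n,p=p,d=d);cv2.imwrite('pics/%s6.png'%n,cv2.resize(p[120:250,170:330,::-1],None,fx=4,fy=4))"
```

```text
t 9.95 pos [0.408  0.0429 0.3125] F [ 0.9  0.5 -0.8] w 0.061 | shift cm [ 16.4   10.61 -17.39] rot [ 0.79 -4.3  -3.11] | world d [ 0.0697  0.25   -0.0325]
[-0.60608937  0.10112136  1.96728008  0.56675117  1.27074655 -1.13435541]
```

View pics/scene6.png

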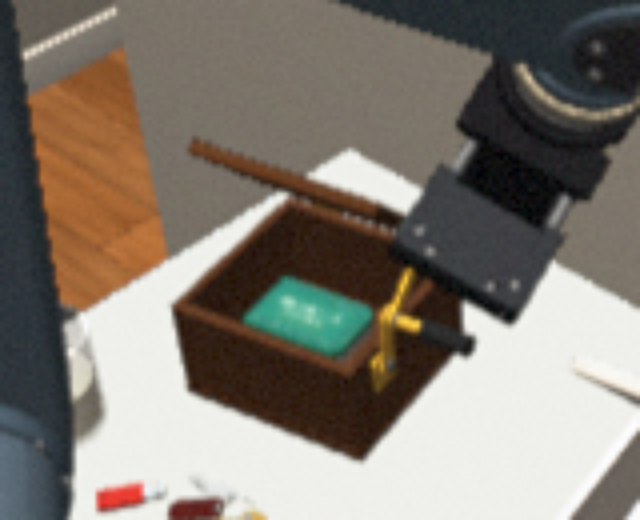

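View pics/top6.png

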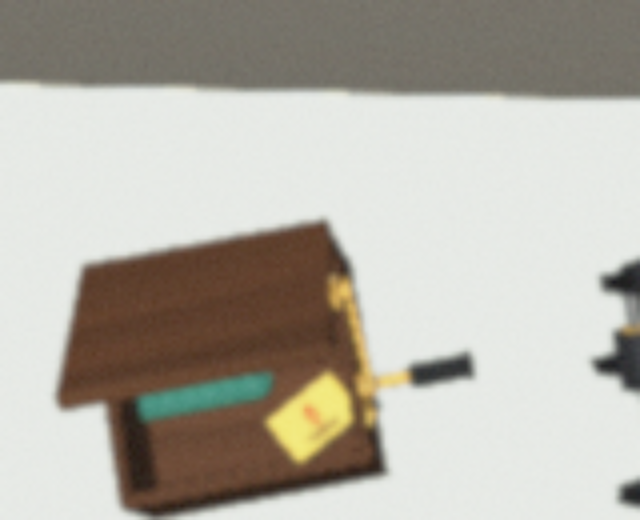

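The stay is clearly past centre, with the knee bent forward: the grip is at (440,370) in the top crop and the elbow at (390,318) in the scene crop. Next I'll move over the lid.

```bash
python3 -c "
from h import *
x,e=tri((170+192/4-.4,120+143/4-.4),(170+60/4-.4,120+405/4-.4));b=B.T@(x-C);print(b,e)
v=b-np.array([.075,0,.09]);print(np.degrees(np.arctan2(v[2],-v[0])),np.hypot(v[0],v[2]))"
```

```text
[-0.02747744  0.07541301  0.206067  ] 8.52108336418575e-05
48.55819082068427 0.15483272927637282
```

send_rows:
  steps:
    - [[-1, 0, 0, 0.13, -0.72, -0.52], [-1, 0, 0, 0.13, -0.72, -0.52], [0, 0, 0, 0.13, -0.72, -0.52], [0, 0, 0, 0.13, -0.72, -0.52], [0, 0, 0, 0.13, -0.72, -0.52], [0, 0, 0, 0.13, -0.72, -0.52], [0, 0, 0, 0, 0, 0], [0, 0, 0, 0, 0, 0]]

```text
time: 10.72
position: [0.3964, 0.0444, 0.3121]
tool_rot: [0.43, 0.563, -0.451, 0.542]
ft_force: [-0.4, 0.7, 0.7]
grip_width: 0.003
```

```bash
python3 -c "
from h import *
delta(W(.01,0,.28),PD);print(get_obs()['q'])"
```

```text
t 10.72 pos [0.3964 0.0444 0.3121] F [-0.4  0.7  0.7] w 0.003 | shift cm [  2.73  13.6  -22.39] rot [ 0.08 -0.04  0.41] | world d [ 0.0813  0.2485 -0.0321]
[-0.16090027  0.11508399  1.80435496 -0.01260082  1.26307117 -0.3820593 ]
```

send_rows:
  steps:
    - [[0, 1.9, -3.1, 0, 0, 0.1], [0, 1.9, -3.1, 0, 0, 0.1], [0, 1.9, -3.1, 0, 0, 0.1], [0, 1.9, -3.1, 0, 0, 0.1], [0, 1.9, -3.1, 0, 0, 0], [0, 1.9, -3.1, 0, 0, 0], [0, 1.9, -3.1, 0, 0, 0], [0, 0, 0, 0, 0, 0]]

```text
time: 11.38
position: [0.4748, 0.2924, 0.2968]
tool_rot: [0.441, 0.563, -0.443, 0.54]
ft_force: [0.6, 0.5, 0.5]
grip_width: 0.0004
```

```bash
python3 -c "
from h import *
delta(W(.0,0,.23),PD)
for n in ('scene','top'):
  p,d=camera(n);np.savez('pics/%s7.npz'%n,p=p,d=d);cv2.imwrite('pics/%s7.png'%n,cv2.resize(p[80:240,170:330,::-1],None,fx=3.5,fy=3.5))"
```

```text
t 11.38 pos [0.4748 0.2924 0.2968] F [0.6 0.5 0.5] w 0.000 | shift cm [ 6.69 -0.55  0.18] rot [ 0.03 -0.23  0.22] | world d [-0.0068 -0.0017 -0.0668]
```

View pics/scene7.png

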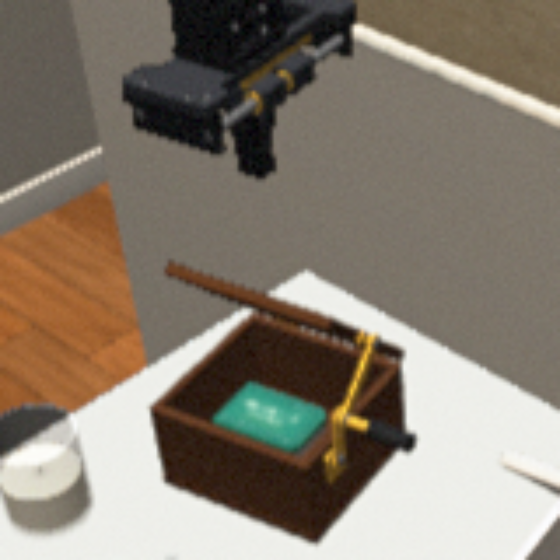

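The tool is above the lid and the lid is unobstructed. Triangulating the front left corner puts the lid at about 44°. I'll descend until it touches.

send_rows:
  steps:
    - [[2, -0.55, 0.2, 0, -0.2, 0.2], [2, 0, 0, 0, 0, 0], [2, 0, 0, 0, 0, 0], [1.5, 0, 0, 0, 0, 0], [0.5, 0, 0, 0, 0, 0], [0, 0, 0, 0, 0, 0]]

```text
time: 11.98
position: [0.4618, 0.2736, 0.2109]
tool_rot: [0.44, 0.553, -0.449, 0.546]
ft_force: [-0.3, 0.2, -0.2]
grip_width: 0.0004
```

```bash
cat >> h.py <<'E'
def st():
    o=get_obs();print("t %.2f"%o["time"],"box",(B.T@(o["position"]-C)*1000).round(1),"F",(B.T@o["ft_force"]).round(1));delta(o["position"],PD,o)
E
python3 -c "
from h import *
st()"
```

```text
t 11.98 box [ -9.7 -15.4 210.9] F [-0.3  0.3 -0.2]
t 11.98 pos [0.4618 0.2736 0.2109] F [-0.3  0.2 -0.2] w 0.000 | shift cm [0. 0. 0.] rot [-0.06  0.01  0.16] | world d [0. 0. 0.]
```

send_rows:
  steps:
    - [[0, 0.9, -1.5, 0, 0, 0.15], [0, 0, 0, 0, 0, 0], [0.5, 0, 0, 0, 0, 0], [0.5, 0, 0, 0, 0, 0], [0.3, 0, 0, 0, 0, 0], [0.3, 0, 0, 0, 0, 0], [0, 0, 0, 0, 0, 0]]

```text
time: 12.57
position: [0.4677, 0.2844, 0.1958]
tool_rot: [0.446, 0.548, -0.447, 0.549]
ft_force: [-0.1, -0.3, 0.4]
grip_width: 0.0002
```

```bash
python3 -c "
from h import *
st()"
```

```text
t 12.57 box [ -1.7  -6.1 195.8] F [-0.1 -0.2  0.4]
t 12.57 pos [0.4677 0.2844 0.1958] F [-0.1 -0.3  0.4] w 0.000 | shift cm [0. 0. 0.] rot [-0.12  0.01  0.01] | world d [0. 0. 0.]
```

Now I'll push down and forward along the lid's arc.

send_rows:
  steps:
    - [[0.25, -0.2, -0.05, 0, 0, 0], [0.25, -0.2, 0, 0, 0, 0], [0.25, -0.25, 0, 0, 0, 0], [0.25, -0.25, 0, 0, 0, 0], [0.25, -0.25, 0, 0, 0, 0], [0.25, -0.25, 0, 0, 0, 0]]

```text
time: 13.07
position: [0.4554, 0.2821, 0.1815]
tool_rot: [0.447, 0.547, -0.445, 0.55]
ft_force: [0.5, 0.6, 0.9]
grip_width: 0.0002
```

```bash
python3 -c "
from h import *
st()"
```

```text
t 13.07 box [-14.2  -5.7 181.5] F [0.6 0.5 0.9]
t 13.07 pos [0.4554 0.2821 0.1815] F [0.5 0.6 0.9] w 0.000 | shift cm [0. 0. 0.] rot [-0.11  0.01 -0.05] | world d [0. 0. 0.]
```

send_rows:
  steps:
    - [[0.3, -0.2, 0, 0, 0, 0], [0.3, -0.2, 0, 0, 0, 0], [0.3, -0.2, 0, 0, 0, 0], [0.3, -0.2, 0, 0, 0, 0], [0.3, -0.18, 0, 0, 0, 0], [0.3, -0.18, 0, 0, 0, 0]]

```text
time: 13.57
position: [0.4413, 0.2793, 0.1612]
tool_rot: [0.447, 0.548, -0.446, 0.55]
ft_force: [-0.4, -0.8, 1.7]
grip_width: 0.0007
```

```bash
python3 -c "
from h import *
st()
p,d=camera('scene');cv2.imwrite('pics/scene8.png',cv2.resize(p[80:240,170:330,::-1],None,fx=3.5,fy=3.5))"
```

```text
t 13.57 box [-28.6  -5.4 161.2] F [-0.5 -0.7  1.7]
t 13.57 pos [0.4413 0.2793 0.1612] F [-0.4 -0.8  1.7] w 0.001 | shift cm [0. 0. 0.] rot [-0.11  0.01 -0.03] | world d [0. 0. 0.]
```

View pics/scene8.png

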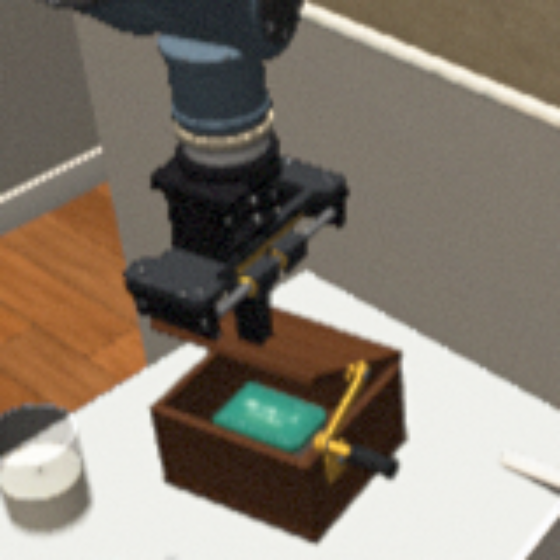

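The lid is going down and the stay is folding, with the knee moving forward. I'll continue.

send_rows:
  steps:
    - [[0.3, -0.14, 0, 0, 0, 0], [0.3, -0.14, 0, 0, 0, 0], [0.3, -0.13, 0, 0, 0, 0], [0.3, -0.13, 0, 0, 0, 0], [0.3, -0.12, 0, 0, 0, 0], [0.3, -0.1, 0, 0, 0, 0], [0.3, -0.1, 0, 0, 0, 0], [0.3, -0.08, 0, 0, 0, 0]]

```text
time: 14.28
position: [0.4298, 0.2769, 0.1338]
tool_rot: [0.446, 0.548, -0.447, 0.549]
ft_force: [-0.2, 0.2, 0.8]
grip_width: 0.0002
```

```bash
python3 -c "
from h import *
st()"
```

```text
t 14.28 box [-40.3  -5.2 133.8] F [-0.1  0.2  0.8]
t 14.28 pos [0.4298 0.2769 0.1338] F [-0.2  0.2  0.8] w 0.000 | shift cm [0. 0. 0.] rot [-0.11  0.01  0.  ] | world d [0. 0. 0.]
```

send_rows:
  steps:
    - [[0.3, -0.07, 0, 0, 0, 0], [0.3, -0.06, 0, 0, 0, 0], [0.3, -0.05, 0, 0, 0, 0], [0.3, -0.05, 0, 0, 0, 0], [0.3, -0.04, 0, 0, 0, 0], [0.3, -0.03, 0, 0, 0, 0], [0.3, -0.02, 0, 0, 0, 0], [0.3, 0, 0, 0, 0, 0]]

```text
time: 14.95
position: [0.4255, 0.276, 0.1069]
tool_rot: [0.445, 0.549, -0.447, 0.548]
ft_force: [-0.0, 0.3, -0.1]
grip_width: 0.0001
```

```bash
python3 -c "
from h import *
st()
p,d=camera('scene');cv2.imwrite('pics/scene9.png',cv2.resize(p[80:240,170:330,::-1],None,fx=3.5,fy=3.5))"
```

```text
t 14.95 box [-44.7  -5.2 106.9] F [ 0.   0.3 -0.1]
t 14.95 pos [0.4255 0.276  0.1069] F [-0.   0.3 -0.1] w 0.000 | shift cm [0. 0. 0.] rot [-0.11  0.01  0.02] | world d [0. 0. 0.]
```

View pics/scene9.png

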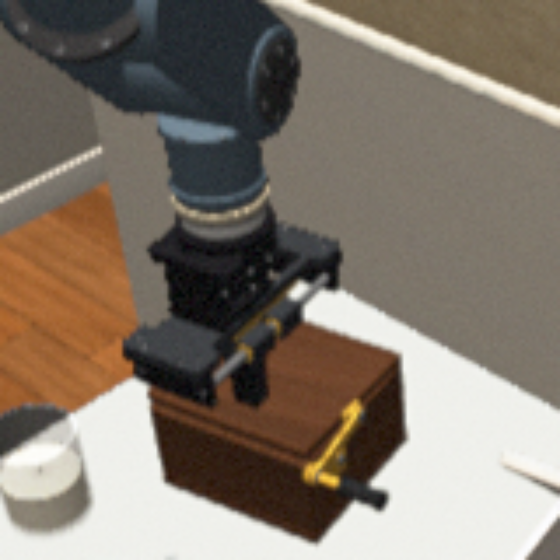

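The lid is nearly flat on the box, with the TCP at z = 107 mm. I'll press gently to finish.

send_rows:
  steps:
    - [[0.2, 0, 0, 0, 0, 0], [0.2, 0, 0, 0, 0, 0], [0.15, 0, 0, 0, 0, 0], [0.15, 0, 0, 0, 0, 0]]

```text
time: 15.33
position: [0.4254, 0.276, 0.1022]
tool_rot: [0.445, 0.549, -0.447, 0.549]
ft_force: [-3.5, -1.8, 15.1]
grip_width: 0.0004
```

```bash
python3 -c "
from h import *
st()"
```

```text
t 15.33 box [-44.8  -5.2 102.2] F [-3.8 -1.  15.1]
t 15.33 pos [0.4254 0.276  0.1022] F [-3.5 -1.8 15.1] w 0.000 | shift cm [0. 0. 0.] rot [-0.11  0.02  0.02] | world d [0. 0. 0.]
```

The lid is seated: z = 102.2 mm with a firm 15 N reaction. I'll hold briefly, then retreat upward.

send_rows:
  steps:
    - [[0.1, 0, 0, 0, 0, 0], [0, 0, 0, 0, 0, 0], [-0.5, 0, 0, 0, 0, 0], [-1.5, 0, 0, 0, 0, 0], [-3, 0, 0, 0, 0, 0], [-3, 0, 0, 0, 0, 0], [-3, 0, 0, 0, 0, 0], [-3, 0, 0, 0, 0, 0]]

```text
time: 16.0
position: [0.4223, 0.2746, 0.2417]
tool_rot: [0.441, 0.551, -0.452, 0.546]
ft_force: [0.4, 0.6, 0.4]
grip_width: 0.0007
```

send_rows:
  steps:
    - [[-3, 0, 0, 0, 0, 0], [0, 2, -3, 0, 0, 0], [0, 2, -3, 0, 0, 0], [0, 2, -3, 0, 0, 0], [0, 2, -3, 0, 0, 0], [0, 2, -3, 0, 0, 0], [0, 0, 0, 0, 0, 0], [0, 0, 0, 0, 0, 0]]

```text
time: 16.67
position: [0.4972, 0.4505, 0.2831]
tool_rot: [0.449, 0.547, -0.445, 0.549]
ft_force: [0.5, 0.0, -0.8]
grip_width: -0.0001
```

```bash
python3 -c "
from h import *
st()
out=[]
for n in ('scene','top'):
  p,d=camera(n);np.savez('pics/%sF.npz'%n,p=p,d=d);cv2.imwrite('pics/%sF.png'%n,p[:,:,::-1])
  for b in [(-.06,0),(0,0),(.06,0),(-.06,.06),(-.06,-.06)]:
    u=pix(n,W(b[0],b[1],.102)).round().astype(int);print(n,b,(dep(n,u,d[u[1],u[0]])).round(4))"
```

```text
t 16.67 box [ 63.  149.7 283.1] F [ 0.5 -0.1 -0.8]
t 16.67 pos [0.4972 0.4505 0.2831] F [ 0.5  0.  -0.8] w -0.000 | shift cm [0. 0. 0.] rot [-0.14 -0.01 -0.05] | world d [0. 0. 0.]
scene (-0.06, 0) [0.4067 0.2749 0.1044]
scene (0, 0) [0.4673 0.29   0.1028]
scene (0.06, 0) [0.5234 0.3008 0.1052]
scene (-0.06, 0.06) [0.3949 0.3355 0.1052]
scene (-0.06, -0.06) [0.4201 0.2182 0.1051]
top (-0.06, 0) [0.4087 0.2769 0.1038]
top (0, 0) [0.4687 0.2911 0.1015]
top (0.06, 0) [0.5267 0.3045 0.1031]
top (-0.06, 0.06) [0.3977 0.3363 0.0996]
top (-0.06, -0.06) [0.4228 0.2187 0.1018]
```

View pics/sceneF.png

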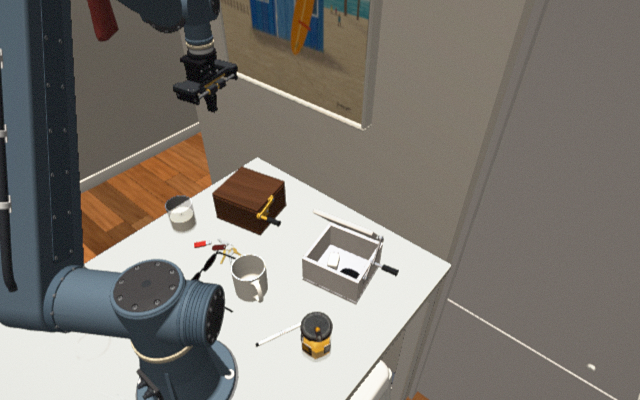

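View pics/topF.png

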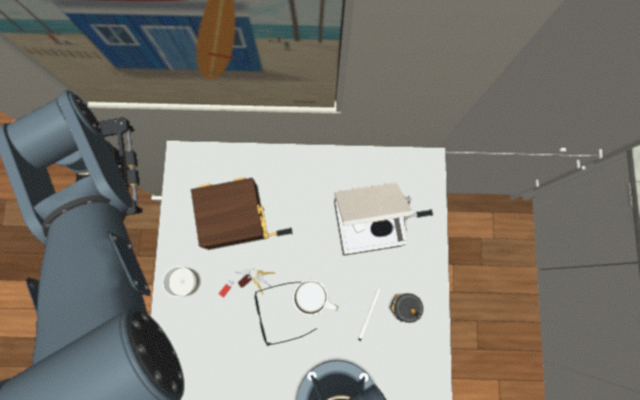

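The dark box at (230,212) in the top view is shut, and its lid reads level at about 0.102 m. The white box's grip is still at (424,213), unchanged. The arm is clear, so I'll hand in.

```bash
python3 -c "
from h import *
print(hand_in())"
```

```text
the job is handed in; nothing more can be done
None
```

The dark box is shut, and I handed the job in at about 16.8 s. I took its grip, swung it up and forward about 0.7 rad until the knee was past centre, and released it. I then lowered the lid by pressing near the middle of its front edge with closed fingertips.

**Last checks:**
- **Lid:** at the final press the fingertip was at z = 102.2 mm with a 15 N reaction. After I backed off, the lid read level at 100–105 mm in both cameras, against 102 mm when shut, so the spread is within the cameras' error.
- **White box:** it looked unchanged in both views, with its lid open and its grip at the same pixel as at the start. The arm never went near it.
- **Arm:** it was clear of everything, with the force reading near zero.

**What went less cleanly:** during the unlocking the hold point drifted to about 45 mm from the pivot instead of 42 mm, with about 10 N of pull on the grip. The grip also resisted turning in the pads, so I rotated the tool along with it. After I let go, the pictures showed the stay past centre with the knee bent forward.

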